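# Open a pantry carton and hold up a tin for a date check

### The arm

A 6-joint arm with a two-finger parallel gripper is mounted at the origin on the work surface. World frame = base frame: x ahead of the robot, y to its left, z up, the work surface at z = 0. Lengths are in mm, angles in rad, forces in N, time in s.
With the tool pointing down it reaches from about 350 to 775 mm from the base axis. Payload 7.3 kg.
Tool frame: the origin (TCP) lies at the very end of the fingers, on their centre line; the grasp point (between the pads) lies 19 mm behind it; x points along the fingers, y is the direction in which the jaws open and shut, and the axes are right-handed (so a half turn about x gives the same grasp; the last joint's range is limited). The gripper opens to 92 mm and grips with 3 to 60 N. Pads are 19 mm wide; open, the fingers measure 130 mm over their backs; the gripper's body (75 mm by 190 mm) begins 47 mm behind the grasp point.
Start: joints at [0.997, 0.342, 1.524, -0, 1.275, -0.146], TCP at [217.795, 477.713, 226.741] pointing down, gripper open.
Joint ranges: [-2.53, 2.53], [-0.77, 2.02], [0.04, 2.7], [-1, 4.14], [0.28, 2.66], [-3.11, 3.11]. Speed limits (rad/s): [2.57, 2.57, 3.14, 3.14, 3.14, 3.14].

### API

Orientations are given as [roll, pitch, yaw] about the fixed x, y, z axes, in that order (R = Rz(yaw) Ry(pitch) Rx(roll)).
In Python, from plant import bot gives the robot as it stands.
- The arm moves only by the tool step_arm, never from a script. Its argument "targets" is a list that holds one entry, the list of rows, each a list of 4 numbers: the shift along the tool's x, y, z in m, then the turn about the tool's x in degrees. A call has exactly 5 rows; each row is the pose to reach, as a shift and turn from the pose measured when the call began, along the tool's axes at that moment; what a row does not reach only later rows make up. A row lasts 1/12 s, in which the tool goes at most 41.7 mm and 7.16 degrees, less where a joint would pass 70% of its speed; a pose out of reach is approached as far as the arm can. A call with a gripper value outside its range is refused whole. "jaw" is the closure, from 0 (fully open) to 1 (shut), set as the call begins (left out, the last holds). The fingers move at their own pace and stop on an object; the grip force is fixed at half the most. Time passes only in rows, so rows that repeat a pose let the fingers close, or fill a call up. It gives the time, the measured TCP pose, the force and the opening at its end, in the units of the state.
- bot.get_obs(): the state, without advancing time (a new reading comes with each control period).
- bot.capture(name): name is "scene" or "top"; returns a dict with "color" (400x640x3 uint8, red, green, blue), "depth" (400x640 float32, mm along the optical axis (not along the pixel's ray), 0 where there is no reading), "fov_y" (degrees; the focal length in pixels is half the picture's height over the tangent of half this angle, whatever the lens; pixels are square), "cx", "cy" (the principal point, pixels), "dist_coeffs" ([k1, k2, p1, p2, k3] as OpenCV has them; the pictures are not rectified), "rvec" (rotation vector, rad) and "tvec" (3), from world to camera coordinates, as OpenCV has them. Camera axes: x right, y down, z forward; pixel columns grow to the right and rows downward; lengths in mm; the calibration is good to about 2 mm. A picture is of the moment at which its call begins.
- bot.close_job(): hands the job in, once; it reports no verdict.
The state is a dict: "time": time; "joint_positions": joint angles; "dq": joint speeds; "tau": joint torques, N m; "tool_pos": TCP position; "tcp_rot": TCP orientation; "contact_force": force on the tool from outside, world axes, zero at the start; "moment": the same for the moment, N m; "grip_width": finger opening in mm.
Only numpy, scipy, OpenCV 4.12 (cv2) and the standard library are available. Lean on these libraries where they do the work, as an engineer would, in place of code of your own. Each camera call takes 0.05 s, during which the arm holds its last target. There are 200 camera calls.

### The job

Fold the carton's hinged flap back until it leans outward about 30 degrees past upright, and leave it there. Then draw the tall slim tin up out of the carton and tip it well over, at least 45 degrees from upright, so that the date on its underside can be read. Finish while still holding it tipped in the gripper, its middle at least 25 cm above the table and touching nothing else; leave all the other goods where they are.

Things in the scene. Friction and masses are not known exactly. Their poses are not given: they have to be found in the camera images.
- carton: Fixed cardboard carton, 218 (x) by 96 mm (y). Origin: centre of its underside, on the table; z up. End walls, front wall (-y) and two dividers 45 mm high; back wall (+y) 125 mm high, with the flap on its top edge. Floor and walls 4 mm thick. Three cells 68 x 88 mm at x = -71, 0, +71 mm: one holds the tall slim tin, the others one low tin each, in any order.
- flap (a joint): Flap angle, rad: 0 = level over the carton, 1.57 = upright, 2.09 = leaning outward (carton +y) 30 degrees past upright; stop at 2.7. Starts between 0.9 and 1.25. Stiff hinge: it stays where left; about 1 N at the free edge moves it. The flap is a cardboard panel 206 mm long (along carton x), 80 mm from hinge to free edge, 5 mm thick.
- flap_hinge (a point): Middle of the flap's hinge line, which runs along the carton's x, 48 mm from the carton's centre towards +y and 125 mm above the table. Turns with the flap.
- flap_edge (a point): Middle of the flap's free edge, 80 mm from the hinge line. Turns with the flap: its -y axis points from the hinge to the free edge, and its x axis lies along the hinge.
- tin_mid (a point): Centre of the tall slim tin standing in the carton: steel with a paper label, 54 mm diameter, 110 mm high, 0.17 to 0.33 kg. z along its axis, up at the start. Its underside starts on the carton floor, 4 mm above the table, so it stands 69 mm proud of the low walls.
- tin_base (a point): Centre of the underside of that tall slim tin, 55 mm below its centre.
- tin: The same tall slim tin; origin at the centre of its underside.
- low1: Low rectangular tin, 58 x 76 mm, 36 mm high, in a cell of the carton. A bystander; origin at the centre of its underside.
- low2: Second low rectangular tin like the first, in another cell. A bystander; origin at the centre of its underside.
- spare: Another tall slim tin of the same kind, 54 mm diameter, 110 mm high, but standing on the table outside the carton: not the one to take. A bystander; origin at the centre of its underside.
- bigcan: Big can, 100 mm diameter, 118 mm high, on the table. A bystander; origin at the centre of its underside.
- jar: Amber jar, 72 mm diameter, 115 mm high, on the table. A bystander; origin at the centre of its underside.
- packet: White packet lying on the table close to the carton's low front wall, 120 x 65 x 45 mm. A bystander; origin at the centre of its underside.
- teabox: Paper box, 75 x 130 x 80 mm, on the table. A bystander; origin at the centre of its underside.
Things that resemble listed ones, but are neither listed nor needed, are in the scene too. Of the things that look like the carton, the larger one is meant.

How it is judged (in metres and radians):
On the way, in this order (a step that is already met when the one before it is completed fails the run):
1. the flap is folded back to about 30 degrees past upright, with the tin still standing in the carton (value of joint flap between 1.78 and 2.41 rad and height (world z) of tin_base below 0.02 m), for 0.3 s.
2. the tall tin is drawn up out of the carton in the gripper (contact force between the fingers and tin above 1 N and contact force between tin and carton below 0.2 N and contact force between tin and low1 below 0.2 N and contact force between tin and low2 below 0.2 N and contact force between tin and spare below 0.2 N and contact force between tin and bigcan below 0.2 N and contact force between tin and jar below 0.2 N and contact force between tin and packet below 0.2 N and contact force between tin and teabox below 0.2 N and height (world z) of tin_base above 0.055 m), for 0.1 s.
At the end, for the whole second after the job is handed in: Tall tin held still (<0.04 m/s) by the fingers, centre over 22 cm up, axis 0.62 to 2.6 rad from upright, touching no carton or other goods; flap at 1.78 to 2.41 rad (12 to 48 degrees past upright); other goods within 30 mm of where they began (contact force between the fingers and tin above 1 N and contact force between tin and carton below 0.2 N and contact force between tin and low1 below 0.2 N and contact force between tin and low2 below 0.2 N and contact force between tin and spare below 0.2 N and contact force between tin and bigcan below 0.2 N and contact force between tin and jar below 0.2 N and contact force between tin and packet below 0.2 N and contact force between tin and teabox below 0.2 N and value of joint flap between 1.78 and 2.41 rad and height (world z) of tin_mid above 0.22 m and angle between tin_mid's own z axis and vertical between 0.62 and 2.6 rad and linear speed of tin below 0.04 m/s and distance of each of low1, low2, spare, bigcan, jar, packet, teabox from where it was at the start of the episode below 0.03 m); the arm keeps its last pose, push and grip.
It fails at once if other goods are moved more than 30 mm or knocked over (distance of any of low1, low2, spare, bigcan, jar, packet, teabox from where it was at the start of the episode above 0.03 m or angle between any of low1, low2, spare, bigcan, jar, packet, teabox's own z axis and vertical above 0.6 rad).
It also fails if it takes over 48 s, if anything falls off the work surface, if the arm or the gripper's body presses on something with over 40 N, if the wrist force passes 120 N, or if a joint passes its speed limit or range.

## Working session

There is one attempt and no reset: what is moved stays moved. The work goes in short steps, Python scripts to look and compute and a tool call to move; the robot and the scene stay as the last step left them, time stands still between calls to the robot, and variables do not carry over. Pictures are saved under pics/ and viewed, about 8 in all and at most 12, crops included, and the job is handed in when it is done.

Besides the shell and the picture viewer there is one more tool, called after ">>>" in YAML: its name, and indented under it one key for each argument. step_arm: Moves the arm, as the interface text tells. Its arguments: {"type":"object","properties":{"targets":{"type":"array","items":{"type":"array","items":{"type":"array","items":{"type":"number"}}}},"jaw":{"type":"number"}},"required":["targets"]}

```bash
ls; mkdir -p pics; cat > h.py <<'E'
import numpy as np,cv2
from plant import bot
def cap(n,save=None):
    c=bot.capture(n)
    if save: cv2.imwrite('pics/'+save,c['color'][:,:,::-1])
    f=200/np.tan(np.radians(c['fov_y'])/2)
    c['K']=np.array([[f,0,c['cx']],[0,f,c['cy']],[0,0,1.]]);c['R']=cv2.Rodrigues(np.array(c['rvec'],float))[0]
    c['t']=np.array(c['tvec'],float).ravel();c['d']=np.array(c['dist_coeffs'],float)
    return c
def rays(c,uv):
    p=cv2.undistortPoints(np.array(uv,float).reshape(-1,1,2),c['K'],c['d']).reshape(-1,2)
    return np.c_[p,np.ones(len(p))]
def onz(c,uv,z):
    r=rays(c,uv)@c['R'];o=-c['R'].T@c['t'];return o+r*((z-o[2])/r[:,2])[:,None]
def bydepth(c,uv):
    uv=np.array(uv).reshape(-1,2);r=rays(c,uv);d=c['depth'][uv[:,1].astype(int),uv[:,0].astype(int)]
    P=(r*d[:,None]-c['t'])@c['R'];P[d==0]=np.nan;return P
def cloud(c):
    v,u=np.mgrid[:400,:640];return bydepth(c,np.c_[u.ravel(),v.ravel()]).reshape(400,640,3)
E
python3 - <<'E'
from h import *
for n in('scene','top'):
    c=cap(n,n+'0.png');print(n,c['fov_y'],c['cx'],c['cy'],c['d'],-c['R'].T@c['t'],(c['depth']>0).mean())
print(bot.get_obs())
E
```

```text
pics
scene 45.10094706560318 320.7439812458415 193.99510483739255 [-0.14028741  0.          0.          0.          0.        ] [1347.61107133  145.55365677 1146.07692575] 0.9959453125
top 44.80861839885027 323.45803028230836 199.50342334205416 [-0.13487708  0.          0.          0.          0.        ] [ 393.98410844   -8.74840601 1643.04427064] 0.9959765625
{'time': 0.1, 'joint_positions': array([ 9.97006462e-01,  3.42676667e-01,  1.52489463e+00, -2.75529027e-05,
        1.27539254e+00, -1.45966231e-01]), 'dq': array([-2.39626103e-04,  1.70674955e-04, -3.61419694e-03,  1.11852410e-03,
       -5.80849943e-04, -2.14811941e-05]), 'tau': array([ 1.75604135e-03, -4.32007778e+01, -2.44691777e+01,  7.18681631e-02,
        5.26018068e-02, -9.72017602e-06]), 'tool_pos': array([217.59755809, 477.39845171, 226.11157283]), 'tcp_rot': array([-1.69754911,  1.56942489, -2.1253647 ]), 'contact_force': array([ 0.6506467 , -0.02326385, -0.02810025]), 'moment': array([-0.04596288,  0.01168352,  0.00450603]), 'grip_width': 91.82515851623552}
```

View pics/scene0.png

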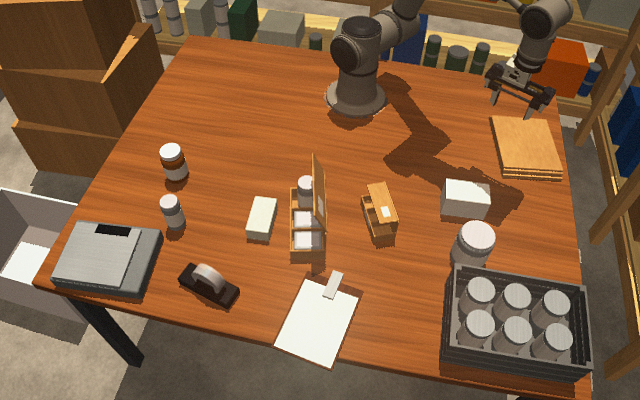

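View pics/top0.png

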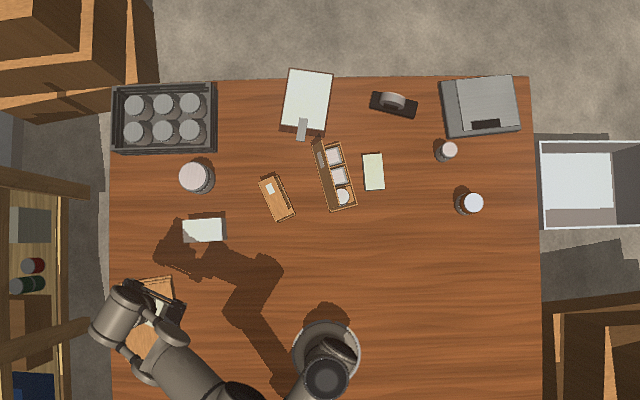

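The scene view shows the carton at about (308,225), with its flap (318,190) on the right and the tall tin at its far end (305,187). The top view has the carton at (335,175) and the tin at (343,195). The look-alike carton is at (277,197), with the packet on the other side of ours at (373,171).

```bash
python3 - <<'E'
from h import *
im=[]
for n,(u0,u1,v0,v1) in (('scene',(230,410,130,280)),('top',(250,400,120,225))):
    c=cap(n); P=cloud(c); np.save('P_'+n,P)
    im.append(cv2.resize(c['color'][v0:v1,u0:u1,::-1],(0,0),fx=4,fy=4,interpolation=cv2.INTER_CUBIC)[:420 if n=='top' else 600])
    cv2.imwrite('pics/crop_%s.png'%n,im[-1])
    for uv in [[(305,180),(318,160),(322,215),(295,225),(308,240),(262,212)],[(343,195),(335,157),(340,174),(326,160),(320,150),(373,171)]][n=='top']: print(n,uv,P[uv[1],uv[0]].round())
T=np.load('P_top.npy');hsv=None
# tin top disc: points at z 105..125 in both views near
for n in('scene','top'):
    P=np.load('P_%s.npy'%n);m=(P[...,2]>108)&(P[...,2]<120)&(P[...,0]>350)&(P[...,0]<700)&(P[...,1]<60)&(P[...,1]>-150)
    print(n,m.sum(),P[m].min(0),P[m].max(0),np.median(P[m],0))
E
```

```text
scene (305, 180) [514. -65. 111.]
scene (318, 160) [328. -67.  -7.]
scene (322, 215) [651.  12. 153.]
scene (295, 225) [620. -69.  39.]
scene (308, 240) [662. -22.  42.]
scene (262, 212) [ 603. -169.   47.]
top (343, 195) [525. -67. 111.]
top (335, 157) [659. -46.  42.]
top (340, 174) [602. -61.  40.]
top (326, 160) [625. -15. 194.]
top (320, 150) [659.   2. 177.]
top (373, 171) [ 609. -171.   47.]
scene 177 [496.63819743 -83.93497594 108.07699822] [685.76901355  28.89119678 119.99528069] [526.15208166 -60.49357092 113.68777135]
top 144 [499.85233696 -85.80538925 108.10500036] [547.73586573 -45.03015057 119.9490994 ] [524.97602115 -65.21430634 113.48164596]
```

View pics/crop_scene.png

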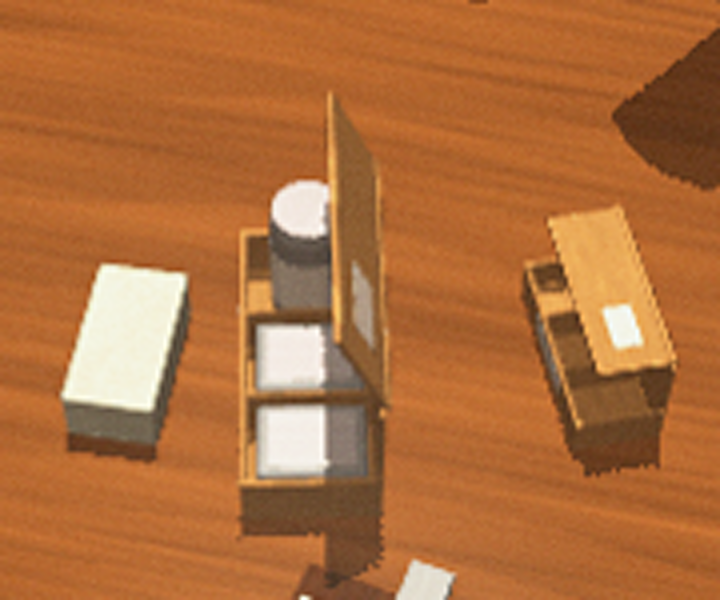

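View pics/crop_top.png

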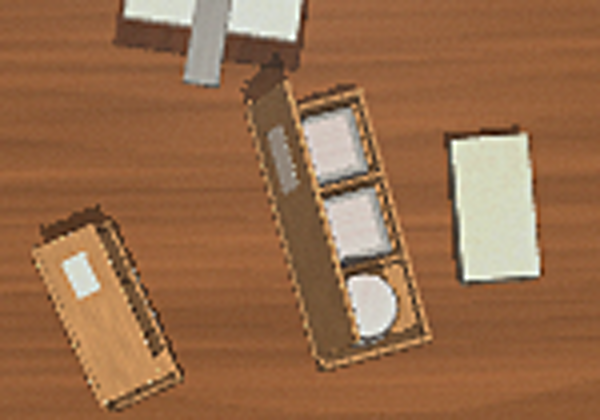

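The crops show the carton's front rim running from (362,87) to (431,340) in the top crop. The tall tin is in the cell nearest the robot, and the flap leans over the cells from the +y back wall. The tool can only turn about its vertical axis. To tip the tin I'll pivot it in the jaws against the carton's fixed front rim. First I'll get the carton frame and the flap angle.

```bash
cat >> h.py <<'E'
from scipy.spatial.transform import Rotation as Ro
CART=None
def toolR(): return Ro.from_euler('xyz',bot.get_obs()['tcp_rot']).as_matrix()
def frame(yaw):
    return np.array([[np.cos(yaw),np.sin(yaw)],[-np.sin(yaw),np.cos(yaw)]])  # world->carton
def flap(cen,yaw,P):
    q=(P[...,:2]-cen)@frame(yaw).T; Q=np.dstack([q,P[...,2]])
    m=(abs(Q[...,0])<95)&(Q[...,2]>138)&(Q[...,2]<215)&(Q[...,1]>-30)&(Q[...,1]<105)
    # keep points about 'flap distance' from hinge
    F=Q[m]; r=np.hypot(F[:,1]-48,F[:,2]-125);F=F[(r<84)]
    a=np.arctan2(F[:,2]-125,48-F[:,1]); return np.median(a),a.std(),len(F),F
E
python3 - <<'E'
from h import *
top=cap('top');sc=cap('scene')
ft=onz(top,[(340.5,141.75),(357.75,205)],45);
fs=onz(sc,[(230+242/4,130+231/4),(230+241/4,130+484/4),(230+380/4,130+484/4)],45)
print(ft.round(1),fs.round(1))
for e in (ft[0]-ft[1],fs[1]-fs[0]): print(np.linalg.norm(e),np.arctan2(e[1],e[0]))
yaw=np.mean([np.arctan2(e[1],e[0]) for e in(ft[0]-ft[1],fs[1]-fs[0])])
mid=(ft[0]+ft[1]+fs[0]+fs[1])[:2]/4
cen=mid+48*np.array([-np.sin(yaw),np.cos(yaw)])
print('cen',cen,'yaw',yaw)
for n,c in(('top',top),('scene',sc)):
    P=cloud(c);a,s,k,F=flap(cen,yaw,P);print(n,'flap',a,s,k,F.min(0),F.max(0))
    q=np.dstack([(P[...,:2]-cen)@frame(yaw).T,P[...,2]])
    m=(q[...,0]<-37)&(q[...,0]>-110)&(abs(q[...,1])<35)&(q[...,2]>107)&(q[...,2]<119)&(c['color'].min(-1)>90)
    (u,r)=cv2.minEnclosingCircle(q[m][:,:2].astype(np.float32));print('tin in carton',u,r,np.median(q[m],0),m.sum())
    w=(abs(q[...,0])<120)&(abs(q[...,1])<60)&(q[...,2]>38)&(q[...,2]<50);print('walls',q[w].min(0),q[w].max(0))
print(toolR().round(3))
E
```

```text
[[ 709.8  -65.6   45. ]
 [ 496.9 -117.4   45. ]] [[ 498.9 -112.8   45. ]
 [ 708.3  -60.1   45. ]
 [ 688.1   30.1   45. ]]
219.113484132864 0.23846875021268618
215.885376181797 0.246382525915765
cen [591.93096818 -42.36189517] yaw 0.2424256380642256
top flap 1.1950099717555895 0.051108061887447605 641 [-94.60970783  13.88014812 138.02299442] [ 94.81144477  46.82516987 203.83039369]
tin in carton (-71.86544036865234, -0.9431390762329102) 25.60000228881836 [-71.95733332  -5.00073599 113.29258724] 140
walls [-108.90527416  -49.76847206   38.02675664] [109.47109554  44.63958786  49.82468397]
scene flap 1.2151048609667519 0.04488750963076703 620 [-94.52698369  14.78906654 138.01903059] [ 94.96183543  46.06188049 202.71122361]
tin in carton (-71.66546630859375, 0.22851891815662384) 25.70248031616211 [-70.11301692  -2.83431693 113.98466844] 164
walls [-112.01052878  -47.48320269   38.01238242] [110.11706008  47.60689735  49.91349289]
[[-0.     0.415  0.91 ]
 [-0.     0.91  -0.415]
 [-1.    -0.    -0.   ]]
```

>>> step_arm:
  targets:
    - [[-0.02,-0.017,0.029,0],[-0.035,-0.034,0.057,0],[-0.035,-0.05,0.086,0],[-0.035,-0.067,0.114,0],[-0.035,-0.084,0.143,0]]
  jaw: 1

```text
time: 0.72
tool_pos: [313.5, 340.7, 261.9]
tcp_rot: [0.69, 1.57, 0.262]
contact_force: [0.8, -0.3, -0.7]
grip_width: 63.1
```

>>> step_arm:
  targets:
    - [[0,-0.017,0.029,0],[0,-0.034,0.057,0],[0,-0.05,0.086,0],[0,-0.067,0.114,0],[0,-0.084,0.143,0]]

```text
time: 1.13
tool_pos: [409.4, 203.6, 262.0]
tcp_rot: [0.858, 1.57, 0.431]
contact_force: [1.1, 0.8, 0.6]
grip_width: 29.7
```

>>> step_arm:
  targets:
    - [[0,-0.017,0.029,0],[0,-0.034,0.057,0],[0,-0.05,0.086,0],[0,-0.067,0.114,0],[0,-0.084,0.143,0]]

```text
time: 1.55
tool_pos: [505.4, 66.3, 262.0]
tcp_rot: [1.037, 1.57, 0.61]
contact_force: [0.5, -0.6, 0.2]
grip_width: 1.0
```

>>> step_arm:
  targets:
    - [[0,-0.017,0.029,0],[0,-0.034,0.057,0],[0,-0.05,0.086,0],[0,-0.067,0.114,0],[0,-0.084,0.143,0]]

```text
time: 1.97
tool_pos: [601.3, -70.8, 262.0]
tcp_rot: [1.326, 1.57, 0.899]
contact_force: [1.2, 0.9, 0.1]
grip_width: 0.5
```

>>> step_arm:
  targets:
    - [[0,0,0,7],[0,0,0,14],[0,0,0,21],[0,0,0,28],[0,0,0,35]]

```text
time: 2.38
tool_pos: [601.3, -70.9, 261.6]
tcp_rot: [2.863, 1.57, 1.818]
contact_force: [0.7, -0.0, 1.3]
grip_width: 0.2
```

>>> step_arm:
  targets:
    - [[0,0,0,6],[0,0,0,12],[0,0,0,16.6],[0,0,0,16.6],[0,0,0,16.6]]

```text
time: 2.8
tool_pos: [601.2, -70.9, 261.5]
tcp_rot: [-2.921, 1.57, 2.031]
contact_force: [0.1, 0.6, 0.6]
grip_width: 0.2
```

```bash
cat >> h.py <<'E'
CEN=np.array([592,-42.]);YAW=0.2424
def tcpc():
    o=bot.get_obs();p=np.array(o['tool_pos']);return np.r_[frame(YAW)@(p[:2]-CEN),p[2]]
def status(see=False):
    o=bot.get_obs();R=toolR();F=frame(YAW)
    print('t',round(o['time'],2),'tcp carton',tcpc().round(1),'y in carton',(F@R[:2,1]).round(3),'z',(F@R[:2,2]).round(3),'xdir',R[:,0].round(3),'w',round(o['grip_width'],1),'f',o['contact_force'].round(1))
    if see:
        for n in('scene','top'): print(n,'flap',[np.round(v,3) for v in flap(CEN,YAW,cloud(cap(n)))[:3]])
E
python3 -c "
from h import *
status()"
```

```text
t 2.8 tcp carton [  2.  -30.3 261.5] y in carton [ 1.    -0.003] z [-0.003 -1.   ] xdir [-0.     0.001 -1.   ] w 0.2 f [0.1 0.6 0.6]
```

>>> step_arm:
  targets:
    - [[0.025,0,0,0],[0.05,0,0,0],[0.075,0,0,0],[0.096,0,0,0],[0.096,0,0,0]]

```text
time: 3.22
tool_pos: [598.6, -70.3, 160.9]
tcp_rot: [-2.124, 1.562, 2.829]
contact_force: [-0.5, 0.6, -0.5]
grip_width: 0.3
```

>>> step_arm:
  targets:
    - [[0,0,-0.01,0],[0,0,-0.02,0],[0,0,-0.03,0],[0,0,-0.04,0],[0,0,-0.05,0]]

```text
time: 3.63
tool_pos: [587.1, -20.6, 162.6]
tcp_rot: [-2.144, 1.564, 2.81]
contact_force: [1.4, -1.5, 0.4]
grip_width: 0.4
```

>>> step_arm:
  targets:
    - [[0,0,-0.007,0],[0,0,-0.014,0],[0,0,-0.021,0],[0,0,-0.028,0],[0,0,-0.028,0]]

```text
time: 4.05
tool_pos: [580.1, 7.9, 162.7]
tcp_rot: [-2.206, 1.564, 2.75]
contact_force: [-0.2, -0.3, -0.5]
grip_width: 0.3
```

```bash
python3 -c "
from h import *
status(True);cap('scene','scene1.png')"
```

```text
t 4.05 tcp carton [  0.4  51.3 162.7] y in carton [1.    0.001] z [ 0.001 -1.   ] xdir [-0.006  0.003 -1.   ] w 0.3 f [-0.2 -0.3 -0.5]
scene flap [np.float64(1.929), np.float64(0.063), np.int64(237)]
top flap [np.float64(1.997), np.float64(0.179), np.int64(3)]
```

>>> step_arm:
  targets:
    - [[0,0,-0.003,0],[0,0,-0.005,0],[0,0,-0.008,0],[0,0,-0.008,0],[0,0,-0.008,0]]

```text
time: 4.62
tool_pos: [578.3, 14.7, 162.6]
tcp_rot: [-2.187, 1.564, 2.768]
contact_force: [-0.7, -0.1, 0.4]
grip_width: 0.5
```

>>> step_arm:
  targets:
    - [[0,0,0.012,0],[0,0,0.024,0],[0,0,0.036,0],[0,0,0.05,0],[0,0,0.058,0]]

```text
time: 5.03
tool_pos: [592.8, -44.2, 162.3]
tcp_rot: [-2.144, 1.564, 2.809]
contact_force: [0.4, -0.4, 0.3]
grip_width: 0.4
```

```bash
python3 -c "
from h import *
status(True);c=cap('scene');cv2.imwrite('pics/s2.png',cv2.resize(c['color'][60:300,200:460,::-1],(0,0),fx=2.4,fy=2.4))"
```

```text
t 5.03 tcp carton [  0.2  -2.3 162.3] y in carton [ 1.    -0.001] z [-0.001 -1.   ] xdir [-0.006  0.002 -1.   ] w 0.4 f [ 0.4 -0.4  0.3]
scene flap [np.float64(2.078), np.float64(0.064), np.int64(951)]
top flap [np.float64(2.068), np.float64(0.077), np.int64(329)]
```

View pics/s2.png

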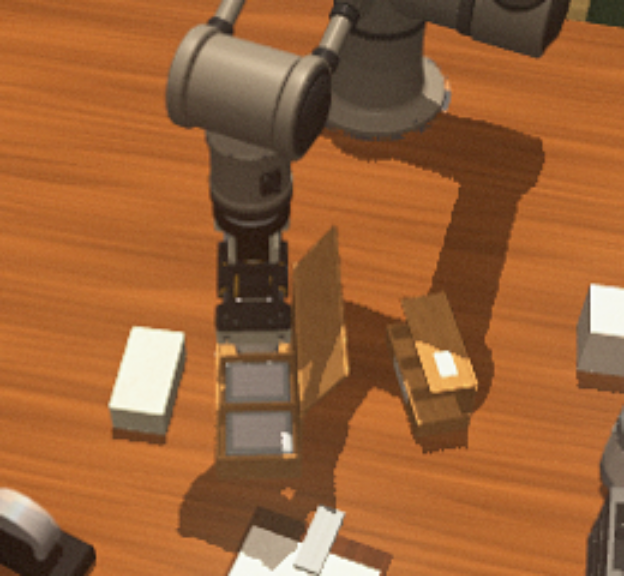

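>>> step_arm:
  targets:
    - [[0,-0.015,0,0],[0,-0.03,0,0],[0,-0.045,0,0],[0,-0.06,-0.002,0],[0,-0.072,-0.002,0]]
  jaw: 0

```text
time: 5.6
tool_pos: [520.7, -57.3, 162.6]
tcp_rot: [-2.239, 1.563, 2.715]
contact_force: [-0.7, 0.6, 0.6]
grip_width: 29.1
```

>>> step_arm:
  targets:
    - [[0,0,0,0],[0,0,0,0],[0,0,0,0],[0,0,0,0],[0,0,0,0]]

```text
time: 6.02
tool_pos: [521.2, -57.1, 162.4]
tcp_rot: [-2.26, 1.563, 2.694]
contact_force: [-0.0, -0.5, 1.4]
grip_width: 62.4
```

>>> step_arm:
  targets:
    - [[0,0,0,0],[0,0,0,0],[0,0,0,0],[0,0,0,0],[0,0,0,0]]

```text
time: 6.43
tool_pos: [521.2, -57.1, 162.4]
tcp_rot: [-2.256, 1.563, 2.698]
contact_force: [-1.0, -0.7, -0.6]
grip_width: 91.0
```

```bash
python3 -c "
from h import *
status(True)
c=cap('scene');P=cloud(c);q=np.dstack([(P[...,:2]-CEN)@frame(YAW).T,P[...,2]])
m=(q[...,0]<-37)&(q[...,0]>-110)&(abs(q[...,1])<35)&(q[...,2]>107)&(q[...,2]<119)
print(m.sum(),np.percentile(q[m],[1,50,99],axis=0).round(1))"
```

```text
t 6.43 tcp carton [-72.3   2.3 162.4] y in carton [ 1.    -0.001] z [-0.001 -1.   ] xdir [-0.007  0.003 -1.   ] w 91.0 f [-1.  -0.7 -0.6]
scene flap [np.float64(2.072), np.float64(0.218), np.int64(986)]
top flap [np.float64(2.072), np.float64(0.075), np.int64(560)]
105 [[-80.1 -22.9 107.1]
 [-59.9  -0.7 113.9]
 [-48.5  24.5 117.9]]
```

>>> step_arm:
  targets:
    - [[0.02,0,0.002,0],[0.04,0,0.002,0],[0.06,0,0.002,0],[0.08,0,0.002,0],[0.098,0,0.002,0]]

```text
time: 7.0
tool_pos: [520.8, -58.7, 63.4]
tcp_rot: [-2.258, 1.563, 2.696]
contact_force: [-0.1, 1.4, -0.1]
grip_width: 91.9
```

```bash
python3 -c "
from h import *
status()"
```

```text
t 7.0 tcp carton [-73.1   0.8  63.4] y in carton [ 1.    -0.001] z [-0.001 -1.   ] xdir [-0.007  0.004 -1.   ] w 91.9 f [-0.1  1.4 -0.1]
```

>>> step_arm:
  targets:
    - [[0,0.001,0,0],[0,0.001,0,0],[0,0.001,0,0],[0,0.001,0,0],[0,0.001,0,0]]
  jaw: 1

```text
time: 7.42
tool_pos: [522.6, -58.7, 64.6]
tcp_rot: [-2.322, 1.565, 2.631]
contact_force: [-0.1, 0.3, 0.1]
grip_width: 62.8
```

>>> step_arm:
  targets:
    - [[0,0,0,0],[0,0,0,0],[0,0,0,0],[0,0,0,0],[0,0,0,0]]

```text
time: 7.83
tool_pos: [523.0, -58.8, 65.5]
tcp_rot: [-2.391, 1.566, 2.563]
contact_force: [-1.2, -0.2, 6.4]
grip_width: 53.4
```

>>> step_arm:
  targets:
    - [[-0.01,0,0,0],[-0.025,0,0,0],[-0.04,0,0,0],[-0.055,0,0,0],[-0.07,0,0,0]]

```text
time: 8.25
tool_pos: [522.8, -58.9, 136.3]
tcp_rot: [-2.337, 1.565, 2.617]
contact_force: [-0.0, 0.3, -2.7]
grip_width: 53.5
```

>>> step_arm:
  targets:
    - [[-0.015,0,0,0],[-0.015,0,0,0],[-0.015,0,0,0],[-0.015,0,0,0],[-0.015,0,0,0]]

```text
time: 8.67
tool_pos: [522.1, -58.7, 150.1]
tcp_rot: [-2.262, 1.563, 2.692]
contact_force: [0.3, 0.0, -3.7]
grip_width: 52.9
```

```bash
python3 -c "
from h import *
status(True);c=cap('scene');cv2.imwrite('pics/s3.png',cv2.resize(c['color'][60:300,200:460,::-1],(0,0),fx=2.4,fy=2.4))"
```

```text
t 8.67 tcp carton [-71.8   0.5 150.1] y in carton [ 1.    -0.001] z [-0.001 -1.   ] xdir [-0.007  0.003 -1.   ] w 52.9 f [ 0.3  0.  -3.7]
scene flap [np.float64(2.074), np.float64(0.222), np.int64(973)]
top flap [np.float64(2.073), np.float64(0.086), np.int64(584)]
```

View pics/s3.png

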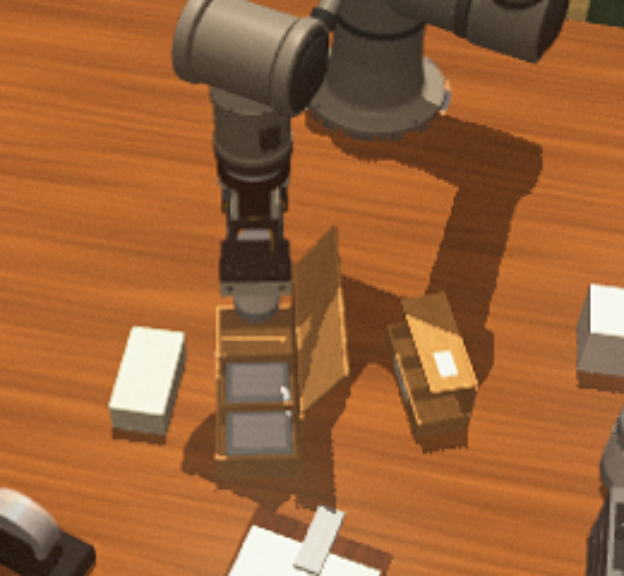

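The tin is lifted and clear of the carton. Next I lower its foot just behind the front rim and swing it about the jaws.

>>> step_arm:
  targets:
    - [[0.015,0,0,0],[0.03,0,0,0],[0.045,0,0.004,0],[0.059,0,0.008,0],[0.059,0,0.014,0]]

```text
time: 9.23
tool_pos: [523.4, -71.6, 88.4]
tcp_rot: [-2.201, 1.558, 2.753]
contact_force: [-0.3, -0.0, -2.4]
grip_width: 53.1
```

```bash
python3 -c "
from h import *
status()"
```

```text
t 9.23 tcp carton [-73.7 -12.3  88.4] y in carton [ 1.    -0.001] z [-0.001 -1.   ] xdir [-0.012  0.005 -1.   ] w 53.1 f [-0.3 -0.  -2.4]
```

>>> step_arm:
  targets:
    - [[-0.003,0,0.008,0],[-0.006,0,0.016,0],[-0.007,0,0.024,0],[-0.007,0,0.032,0],[-0.007,0,0.04,0]]

```text
time: 9.65
tool_pos: [533.8, -110.6, 96.5]
tcp_rot: [-2.331, 1.559, 2.622]
contact_force: [0.5, 4.9, -2.9]
grip_width: 52.8
```

```bash
python3 -c "
from h import *
status(True);c=cap('scene');cv2.imwrite('pics/s4.png',cv2.resize(c['color'][100:250,230:390,::-1],(0,0),fx=4,fy=4))"
```

```text
t 9.65 tcp carton [-73.  -52.6  96.5] y in carton [ 1.    -0.001] z [-0.001 -1.   ] xdir [-0.011  0.006 -1.   ] w 52.8 f [ 0.5  4.9 -2.9]
scene flap [np.float64(2.074), np.float64(0.141), np.int64(951)]
top flap [np.float64(2.062), np.float64(0.094), np.int64(775)]
```

View pics/s4.png

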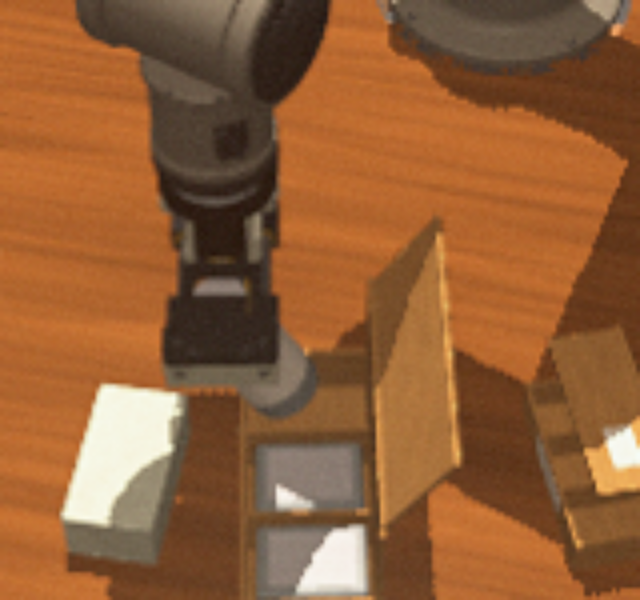

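The tin is tilting as planned, about 30°, with its lower side at (285,385) resting on the rim. I'll continue along the arc.

>>> step_arm:
  targets:
    - [[0.001,0,0.009,0],[0.005,0,0.018,0],[0.009,0,0.026,0],[0.014,0,0.034,0],[0.018,0,0.039,0]]

```text
time: 10.22
tool_pos: [544.0, -150.8, 78.2]
tcp_rot: [-2.155, 1.562, 2.798]
contact_force: [0.5, -0.8, 4.2]
grip_width: 53.0
```

>>> step_arm:
  targets:
    - [[0.003,0,0.003,0],[0.006,0,0.006,0],[0.008,0,0.008,0],[0.008,0,0.008,0],[0.008,0,0.008,0]]

```text
time: 10.63
tool_pos: [545.9, -158.7, 70.1]
tcp_rot: [-2.123, 1.563, 2.83]
contact_force: [-0.8, -0.5, 0.4]
grip_width: 53.2
```

```bash
python3 -c "
from h import *
status(True)"
```

```text
t 10.63 tcp carton [ -72.8 -102.2   70.1] y in carton [ 1.    -0.002] z [-0.002 -1.   ] xdir [-0.008  0.003 -1.   ] w 53.2 f [-0.8 -0.5  0.4]
scene flap [np.float64(2.078), np.float64(0.064), np.int64(948)]
top flap [np.float64(2.062), np.float64(0.083), np.int64(770)]
```

>>> step_arm:
  targets:
    - [[-0.005,0,0,0],[-0.015,0,0,0],[-0.03,0,0,0],[-0.045,0,0,0],[-0.06,0,0,0]]

```text
time: 11.15
tool_pos: [546.0, -158.3, 131.2]
tcp_rot: [-2.128, 1.562, 2.825]
contact_force: [1.1, -0.2, -3.2]
grip_width: 53.4
```

>>> step_arm:
  targets:
    - [[-0.016,0,0,0],[-0.034,0,0,0],[-0.052,0,0,0],[-0.07,0,0,0],[-0.088,0,0,0]]

```text
time: 11.57
tool_pos: [546.3, -158.2, 220.7]
tcp_rot: [-2.116, 1.561, 2.837]
contact_force: [0.7, -0.1, -3.1]
grip_width: 52.8
```

>>> step_arm:
  targets:
    - [[-0.018,0,0,0],[-0.036,0,0,0],[-0.054,0,0,0],[-0.07,0,0,0],[-0.085,0,0,0]]

```text
time: 11.98
tool_pos: [546.6, -158.1, 307.4]
tcp_rot: [-2.09, 1.562, 2.864]
contact_force: [-0.0, 0.5, -2.8]
grip_width: 52.9
```

>>> step_arm:
  targets:
    - [[-0.015,0,0,0],[-0.025,0,0,0],[-0.035,0,0,0],[-0.04,0,0,0],[-0.04,0,0,0]]

```text
time: 12.4
tool_pos: [547.0, -158.1, 348.9]
tcp_rot: [-2.031, 1.564, 2.923]
contact_force: [0.5, 0.3, -3.4]
grip_width: 52.5
```

>>> step_arm:
  targets:
    - [[0,0,0,0],[0,0,0,0],[0,0,0,0],[0,0,0,0],[0,0,0,0]]

```text
time: 12.82
tool_pos: [546.9, -158.1, 348.4]
tcp_rot: [-2.057, 1.563, 2.897]
contact_force: [-0.6, 1.6, -2.4]
grip_width: 52.7
```

```bash
python3 -c "
from h import *
status(True);c=cap('scene','sfull.png');P=cloud(c);np.save('L',P)
cv2.imwrite('pics/s5.png',cv2.resize(c['color'][40:260,200:420,::-1],(0,0),fx=2.7,fy=2.7))"
```

```text
t 12.82 tcp carton [ -71.6 -101.8  348.4] y in carton [ 1.    -0.001] z [-0.001 -1.   ] xdir [-0.008  0.002 -1.   ] w 52.7 f [-0.6  1.6 -2.4]
scene flap [np.float64(2.075), np.float64(0.061), np.int64(953)]
top flap [np.float64(2.062), np.float64(0.076), np.int64(770)]
```

View pics/s5.png

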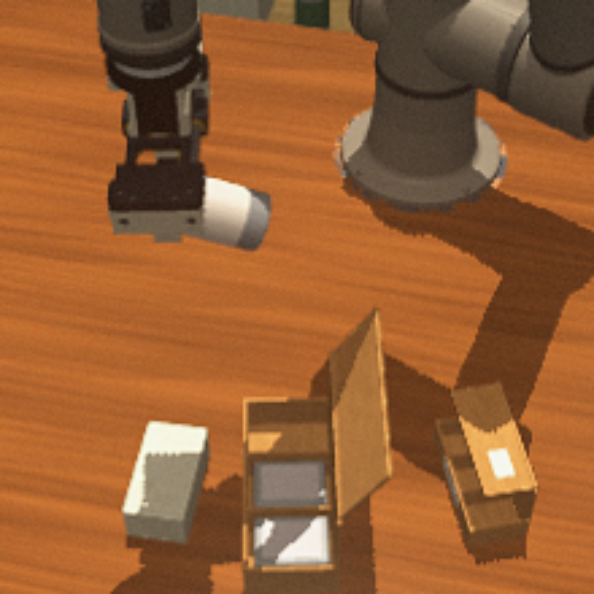

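It is held well tipped, with the base end at (260,220), and the flap and goods are undisturbed. I'll measure the tilt twice, with a second between readings.

>>> step_arm:
  targets:
    - [[0,0,0,0],[0,0,0,0],[0,0,0,0],[0,0,0,0],[0,0,0,0]]

```text
time: 13.38
tool_pos: [547.0, -158.1, 348.7]
tcp_rot: [-2.046, 1.563, 2.908]
contact_force: [0.1, -0.8, -2.8]
grip_width: 52.7
```

>>> step_arm:
  targets:
    - [[0,0,0,0],[0,0,0,0],[0,0,0,0],[0,0,0,0],[0,0,0,0]]

```text
time: 13.8
tool_pos: [547.0, -158.1, 348.7]
tcp_rot: [-2.044, 1.563, 2.911]
contact_force: [-0.8, -0.3, -3.3]
grip_width: 53.1
```

```bash
python3 -c "
from h import *
status()
def m(P,n):
    q=np.dstack([(P[...,:2]-CEN)@frame(YAW).T,P[...,2]])
    k=(abs(q[...,0]+72)<7)&(q[...,1]>-85)&(q[...,1]<0)&(q[...,2]>290)&(q[...,2]<450)
    F=q[k]
    # upper ridge: steep points only (label side), fit line y-z
    vx,vy,_,_=cv2.fitLine(F[:,1:].astype(np.float32),cv2.DIST_HUBER,0,.01,.01).ravel()
    print(n,k.sum(),'tilt deg',90-np.degrees(np.arctan(abs(vy/vx))),'slope sign',np.sign(vy*vx),F.min(0).round(),F.max(0).round())
m(np.load('L.npy'),'scene before');m(cloud(cap('scene')),'scene');m(cloud(cap('top')),'top')"
```

```text
t 13.8 tcp carton [ -71.5 -101.9  348.7] y in carton [ 1.    -0.001] z [-0.001 -1.   ] xdir [-0.007  0.002 -1.   ] w 53.1 f [-0.8 -0.3 -3.3]
scene before 107 tilt deg 64.36059 slope sign -1.0 [-79. -77. 364.] [-65. -14. 434.]
scene 106 tilt deg 64.364746 slope sign -1.0 [-79. -77. 364.] [-65. -14. 433.]
top 80 tilt deg 64.39871 slope sign -1.0 [-79. -77. 358.] [-65. -14. 437.]
```

```bash
python3 -c "
from plant import bot
print(bot.close_job())"
```

```text
the job is handed in; nothing more can be done
None
```

I folded the flap back to about 2.07 rad, roughly 29° past upright. I then drew the tall tin straight up out of the carton. The tool can't pitch, so I tipped the tin by pivoting it in the jaws against the carton's fixed front rim, then lifted it clear. The job is handed in with the tin still held; the close reported no verdict.

Last checks before handing in:
- **Tin tilt:** both cameras gave about 64° from upright. The scene view gave the same figure when repeated about 1 s later. The fit probably caught a few gripper points, so allow a few degrees.
- **Tin height and grip:** its centre is about 0.36 m up, worked out from the gripper height. The opening of 53 mm and about 3 N of load show it is still held.
- **Flap:** 2.06–2.08 rad in both views after the final lift.
- **Other goods:** the packet and low tins looked undisturbed in the last picture. I did not measure their shifts, and that crop did not show the spare tin, big can, jar or teabox.

No check failed or disagreed.

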